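# Swing the bench magnifier over the LED board

## Task

Swing the arm of the bench magnifier round so that its round lens is centred over the green board covered with LEDs (not over the bare brown board), then let go of it so that it stays there.

Things in the scene. Friction and masses are not known exactly. Their poses are not given: they have to be found in the camera images.
- knob (a point): Orange upright knob on the magnifier's level arm, pinched from above: 18 mm across, foot at height 171 (arm's top), top at 216 mm. Point: on its axis, height 200 mm, 118 mm from the post's axis. Its x axis points from post to lens. The arm turns both ways about the post at constant height; hinge friction (about 1 N at the knob) holds it wherever left; stops lie 20 degrees or more past the boards.
- lens (a point): Centre of the round lens at the arm's end, height 165 mm; blue rim 90 mm across, 14 mm tall. It lies in one straight line with post and knob, 180 mm from the post's axis, 62 mm beyond the knob.
- pivot (a point): Point at height 200 mm on the axis of the upright post about which the arm turns; the hub's grey cap below it ends at 189 mm. The post stands on a round dark grey foot 120 mm across, fixed to the table, farther from the robot than the lens.
- board_centre (a point): Centre of the top (height 38 mm) of the green board, 90 x 70 mm, full of clear LEDs (tops at 46 mm), on brass standoffs fixed to the table, within 10 mm of the circle that the lens's centre sweeps. A brown board of that size with a few chips, under the same circle to the other side, is the wrong one. A black adapter, a glass jar and a brown case farther out are under 90 mm tall.
There are look-alikes about, which are no part of the job. Leave any blue or red look-alike of the part that bears board_centre alone.

How it is judged:
By the outcome, as a careful person would: the job done as asked, in the order asked, and still so for the second after the job is handed in, with the robot touching nothing.
It also fails if it takes over 32 s, if anything falls off the work surface, if the arm or the gripper's body presses on something with over 40 N, if the wrist force passes 120 N, or if a joint passes its speed limit or range.

## Robot

A 6-joint arm with a two-finger parallel gripper is mounted at the origin on the work surface. World frame = base frame: x ahead of the robot, y to its left, z up, the work surface at z = 0. Lengths are in mm, angles in rad, forces in N, time in s.
With the tool pointing down it reaches from about 300 to 775 mm from the base axis. Payload 14.6 kg.
Tool frame: the origin (TCP) lies between the finger pads; the fingertips stand 19 mm ahead of it and the grasp point (between the pads) is the TCP; z points along the fingers, y is the line along which they close (so a half turn about z gives the same grasp; the last joint's range is limited). The gripper opens to 94 mm and grips with 3 to 60 N. Pads are 16 mm wide; open, the fingers measure 119 mm over their backs; the gripper's body (75 mm by 177 mm) begins 78 mm behind the grasp point.
Start: joints at [1.217, 0.3, 1.521, -0, 1.321, -0.067], TCP at [155.584, 527.525, 224.446] pointing down, gripper open.
Joint ranges: [-3.03, 3.03], [-0.79, 2.21], [0.23, 2.52], [-1.04, 4.18], [0, 3.07], [-2.55, 2.55]. Speed limits (rad/s): [2.22, 2.22, 2.57, 3.14, 3.14, 3.14].

## Interface

Orientations are given as [roll, pitch, yaw] about the fixed x, y, z axes, in that order (R = Rz(yaw) Ry(pitch) Rx(roll)).
In Python, from cell import monitor, imaging, job, find_in, trace gives the robot as it stands. The module is installed in compiled form; this text tells all that it offers.
- The arm moves only by the tool arm_command, never from a script. Its argument "steps" is a list of rows, each a list of 5 numbers: the opening, from 0 (shut) to 1 (fully open), then the shift along the tool's x, y, z in mm, then the turn about the tool's z in degrees. In form: [[gripper, dx, dy, dz, turn], ...]. A call has 1 to 20 rows; each row is the pose to reach, as a shift and turn from the pose commanded when the call began, along the tool's axes at that moment; what a row does not reach only later rows make up. A row lasts 1/8 s, in which the tool goes at most 62.5 mm and 10.7 degrees, less where a joint would pass 70% of its speed; a pose out of reach is approached as far as the arm can. A call with a gripper value outside its range is refused whole. The fingers move at their own pace and stop on an object; "force" is the grip in N (left out, the last holds). Time passes only in rows, so rows that repeat a pose let the fingers close. It gives the time, the measured TCP pose, the force, the opening and the grip force at its end, in the units of the state.
- monitor.read_state(): the state, without advancing time (a new reading comes with each control period).
- imaging.camera(name): name is "side" or "top"; returns a dict with "img" (400x640x3 uint8, red, green, blue), "mtx" (3x3 intrinsics, pixels), "D" ([k1, k2, p1, p2, k3] as OpenCV has them; the pictures are not rectified), "view" (4x4, takes a point from world to camera coordinates). Camera axes: x right, y down, z forward; pixel columns grow to the right and rows downward; lengths in mm; the calibration is good to about 2 mm. A picture is of the moment at which its call begins. There is no depth.
- job.sign_off(): hands the job in; it is judged then, once.
Trained networks look in a picture, given as the dict that the camera call returned (one of the last four; its "shot" number tells which), for a name from the list of things; names that differ only in an ending like _2 or _b are one class to them, and where a whole thing is asked for, a point or a joint stands for the part that bears it (a point fixed in the world has none). Each returns a list of dicts, best first, with "p" (0 to 1); they miss things now and then, are a little off and sometimes report something else, mostly with a low value. They report only what shows in the picture. A call takes as long as a camera call. They do not tell look-alikes from the thing itself.
- find_in(picture, target): "rect" ([centre column, centre row, width, height] in pixels, round what is visible of it).
- trace(picture, target): "region" (400x640 bool, what is visible of it) and "rect" ([centre column, centre row, width, height] in pixels, round what is visible of it).
The state is a dict: "clock": time; "joints": joint angles; "qd": joint speeds; "effort": joint torques, N m; "eef_pos": TCP position; "eef_rot": TCP orientation; "wrist_force": force on the tool from outside, world axes, zero at the start; "moment": the same for the moment, N m; "finger_gap": finger opening in mm; "finger_force": force on a finger pad.
Only numpy, scipy, OpenCV 4.12 (cv2) and the standard library are available. Lean on these libraries where they do the work, as an engineer would, in place of code of your own. Each camera call takes 0.05 s, during which the arm holds its last target. There are 200 camera calls.

## Working session

There is one attempt and no reset: what is moved stays moved. The work goes in short steps, Python scripts to look and compute and a tool call to move; the robot and the scene stay as the last step left them, time stands still between calls to the robot, and variables do not carry over. Pictures are saved under pics/ and viewed, at most 10 in all, crops included, and the job is handed in when it is done.

Besides the shell and the picture viewer there is one more tool, called by a JSON object that holds its "api" and its "payload", one argument or row to a line. arm_command: Moves the arm, as the interface text tells. Its arguments: {"type":"object","properties":{"steps":{"type":"array","items":{"type":"array","items":{"type":"number"}}},"force":{"type":"number"}},"required":["steps"]}

```bash
mkdir -p pics; cat > h.py <<'E'
import numpy as np,cv2
from cell import monitor,imaging,job,find_in,trace
def pix2w(c,uv,z):
    u=cv2.undistortPoints(np.array([[uv]],float),c["mtx"],np.array(c["D"],float))[0,0]
    V=np.array(c["view"]);R=V[:3,:3];t=V[:3,3]
    o=-R.T@t;d=R.T@np.array([u[0],u[1],1]);return o+d*(z-o[2])/d[2]
def w2pix(c,p):
    V=np.array(c["view"]);r=cv2.Rodrigues(V[:3,:3])[0]
    return cv2.projectPoints(np.array([p],float),r,V[:3,3],c["mtx"],np.array(c["D"],float))[0].ravel()
def save(c,n): cv2.imwrite("pics/"+n,c["img"][:,:,::-1])
E
python3 - <<'E'
from h import *
np.set_printoptions(precision=1,suppress=True)
Z=dict(knob=200,lens=165,board_centre=38,pivot=189)
for n in("top","side"):
    c=imaging.camera(n);save(c,n+"0.png")
    print(n,(-np.array(c["view"])[:3,:3].T@np.array(c["view"])[:3,3]))
    for t in Z:
        try:
            for r in find_in(c,t)[:4]: print(t,round(r["p"],2),np.array(r["rect"]),pix2w(c,r["rect"][:2],Z[t]))
        except Exception as e: print(t,e)
s=monitor.read_state();print(s)
E
```

```text
top [ 491.2   60.6 1001. ]
knob 0.9 [386.1 247.1  44.9 127.5] [512.1 -50.8 200. ]
lens 0.67 [386.6 246.9  49.3 123.6] [513.4 -56.6 165. ]
board_centre 0.81 [315.5 257.7  49.3  43.4] [495.2  85.1  38. ]
board_centre 0.8 [252.7 266.9  41.4  35.1] [476.7 225.7  38. ]
board_centre 0.71 [309.8 141.   46.2  44. ] [763.9  95.   38. ]
board_centre 0.67 [270.2 197.3  48.   40.4] [633.3 186.8  38. ]
pivot 0.97 [387.6 246.9  43.5 126.7] [512.7 -55.2 189. ]
side [ 262.2 -309.8  505. ]
knob 0.81 [305.8 261.2 145.5 119. ] [470.9 -77.8 200. ]
board_centre 0.95 [354.1 205.6  39.8  31.3] [765.3  93.9  38. ]
board_centre 0.84 [275.9 221.6  54.9  41.6] [615.3 167.4  38. ]
board_centre 0.79 [199.9 246.   57.5  52.4] [471.6 209.8  38. ]
board_centre 0.66 [235.9 274.6  32.9  41.4] [477.4 104.5  38. ]
pivot 0.9 [306.4 263.1 149.7 118.5] [476.8 -72.2 189. ]
{'clock': 0.5, 'joints': array([ 1.2,  0.3,  1.5, -0. ,  1.3, -0.1]), 'qd': array([-0.,  0.,  0.,  0., -0.,  0.]), 'effort': array([ -0. , -53.1, -35.3,   0.1,   0. ,  -0. ]), 'eef_pos': array([155.6, 527.5, 224.4]), 'eef_rot': array([-3.1,  0. ,  2.9]), 'wrist_force': array([-0.2,  0.8,  0.7]), 'moment': array([-0., -0.,  0.]), 'finger_force': 0.0, 'finger_gap': 93.77517407269215}
```

View pics/top0.png

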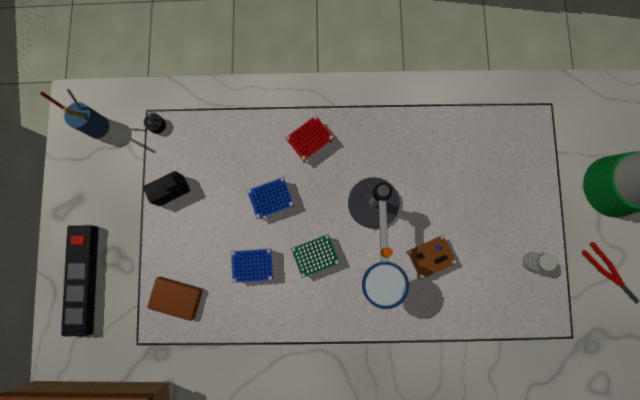

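View pics/side0.png

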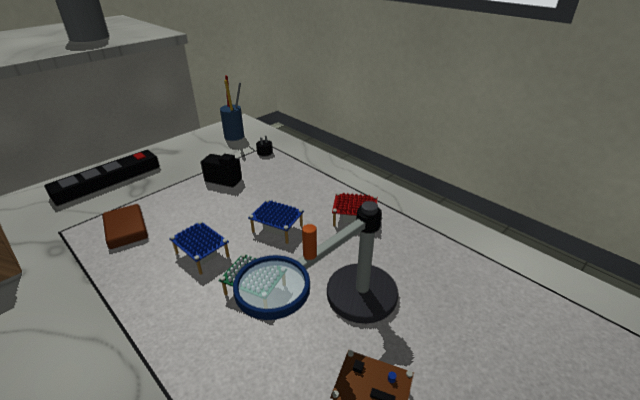

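In the top view the candidates are the green board (315,256), blue boards (252,266) and (270,197), a red board (310,138) and the brown board (433,257). By the description I choose the green one. The knob is at (386,253), the lens at (385,285) and the post cap at (383,191). Next I refine these by colour and check a close crop.

```bash
cat > m.py <<'E'
from h import *
from scipy.optimize import least_squares
np.set_printoptions(precision=1,suppress=True)
def cen(m,box):
    k=np.zeros_like(m);x0,y0,x1,y1=box;k[y0:y1,x0:x1]=m[y0:y1,x0:x1]
    n,l,s,ce=cv2.connectedComponentsWithStats(k.astype(np.uint8));i=1+s[1:,4].argmax()
    return l==i,s[i],ce[i]
def hsv(c): return cv2.cvtColor(c["img"],cv2.COLOR_RGB2HSV)
def orange(H): return (H[...,0]>4)&(H[...,0]<16)&(H[...,1]>200)&(H[...,2]>120)
def blue(H): return (H[...,0]>100)&(H[...,0]<125)&(H[...,1]>120)
def lens(c,box):
    m,s,_=cen(blue(hsv(c)),box);p=cv2.findNonZero(m.astype(np.uint8))
    e=cv2.fitEllipse(cv2.convexHull(p));return e
E
python3 - <<'E'
from m import *
c=imaging.camera("top");H=hsv(c)
e=lens(c,(355,255,415,315));L=pix2w(c,e[0],165);print("lens",e,L)
m,s,ce=cen(orange(H),(370,235,400,265));print("knob",s,ce,pix2w(c,ce,212))
g=(H[...,0]>50)&(H[...,0]<90)&(H[...,1]>90)
g=cv2.morphologyEx(g.astype(np.uint8),cv2.MORPH_CLOSE,np.ones((7,7)))
m,s,ce=cen(g,(285,225,345,285));r=cv2.minAreaRect(cv2.findNonZero(m.astype(np.uint8)));B=pix2w(c,r[0],40)
print("board",s,ce,r,B,pix2w(c,ce,38))
d=cv2.boxPoints(r);print(np.array([pix2w(c,q,38)for q in d]))
k=(H[...,2]<60)
m,s,ce=cen(k,(374,180,392,201));print("cap",s,ce,pix2w(c,ce,189))
im=cv2.resize(c["img"][170:320,280:470],None,fx=4,fy=4,interpolation=cv2.INTER_CUBIC);cv2.imwrite("pics/crop.png",im[:,:,::-1])
c=imaging.camera("side");e=lens(c,(225,245,320,325));print("lens side",e,pix2w(c,e[0],165))
m,s,ce=cen(orange(hsv(c)),(290,215,330,270));print("knob side",s,ce,pix2w(c,ce,193.5))
E
```

```text
lens ((385.17047119140625, 284.82904052734375), (45.114437103271484, 46.668861389160156), 131.03236389160156) [440.9 -51.4 165. ]
knob [383 248   9   8  56] [387.  251.6] [503.5 -50.5 212. ]
board [ 293  236   45   40 1180] [315.  255.5] ((315.0, 255.49996948242188), (30.63973045349121, 40.11019515991211), 68.19859313964844) [500.1  86.1  40. ] [500.   86.1  38. ]
[[516.  140.5  38. ]
 [548.1  56.5  38. ]
 [484.3  32.1  38. ]
 [452.7 115.5  38. ]]
cap [374 180  18  21 257] [381.9 190.5] [620.7 -48.  189. ]
lens side ((271.08526611328125, 286.8136291503906), (63.62217330932617, 77.77320861816406), 78.85684967041016) [437.  -53.4 165. ]
knob side [303 225  13   8  51] [309.5 227.6] [520.6 -31.6 193.5]
```

View pics/crop.png

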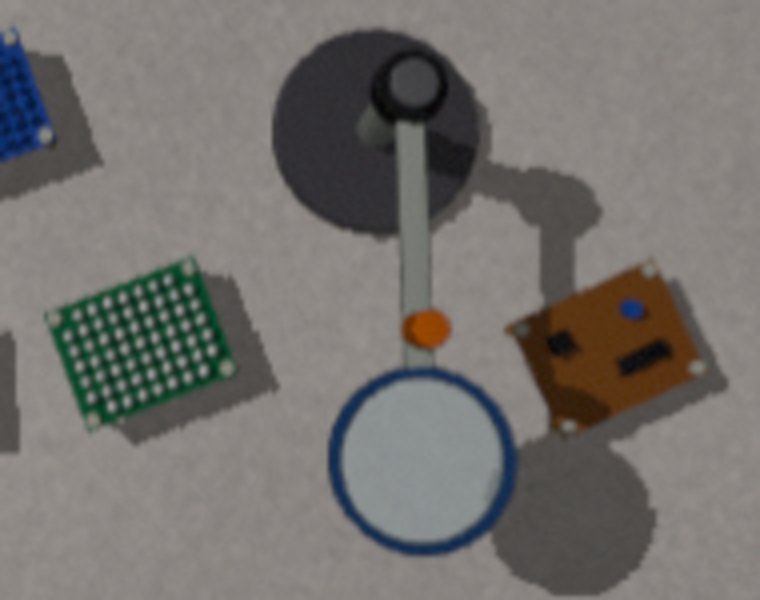

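The crop confirms the green LED board on the left; the brown board is at the right, and the arm points towards the robot. Geometry agrees: pivot to lens is 180 mm and pivot to board about 183 mm.

```bash
cat > mv.py <<'E'
from h import *
from scipy.spatial.transform import Rotation as R
np.set_printoptions(precision=2,suppress=True)
def rel(p,yaw):
    s=monitor.read_state();r=R.from_euler("xyz",s["eef_rot"])
    d=r.inv().apply(np.array(p)-s["eef_pos"]);t=-np.degrees(yaw-s["eef_rot"][2]);return d,(t+180)%360-180,s["eef_rot"],s["joints"],s["clock"]
E
python3 - <<'E'
from mv import *
c=imaging.camera("top");print(pix2w(c,(383.75,190),189),pix2w(c,(373.75,203.25),15))
print(rel([503.5,-50.5,270],np.pi));print(rel([503.5,-50.5,200],np.pi))
E
```

```text
[621.63 -51.62 189.  ] [618.76 -51.32  15.  ]
(array([-497.21, -456.  ,  -45.54]), np.float64(-16.433037939082254), array([3.14, 0.  , 2.85]), array([ 1.22,  0.3 ,  1.52, -0.  ,  1.32, -0.07]), 0.65)
(array([-497.21, -456.  ,   24.46]), np.float64(-16.433037939082254), array([3.14, 0.  , 2.85]), array([ 1.22,  0.3 ,  1.52, -0.  ,  1.32, -0.07]), 0.65)
```

{"api": "arm_command", "payload": {
  "steps": [
    [1, 0, 0, -46, 0],
    [1, -497, -456, -46, -16.4],
    [1, -497, -456, -46, -16.4],
    [1, -497, -456, -46, -16.4],
    [1, -497, -456, -46, -16.4],
    [1, -497, -456, -46, -16.4],
    [1, -497, -456, -46, -16.4],
    [1, -497, -456, -46, -16.4],
    [1, -497, -456, -46, -16.4],
    [1, -497, -456, -46, -16.4],
    [1, -497, -456, -46, -16.4],
    [1, -497, -456, -46, -16.4],
    [1, -497, -456, -46, -16.4],
    [1, -497, -456, -46, -16.4],
    [1, -497, -456, -46, -16.4]
  ],
  "force": 15
}}

```text
clock: 2.52
eef_pos: [503.0, -49.4, 270.7]
eef_rot: [3.142, 0.0, -3.141]
wrist_force: [-0.7, -0.1, 0.3]
finger_gap: 94.4
finger_force: 0.0
```

```bash
python3 - <<'E'
from mv import *
print(monitor.read_state()["eef_pos"]);print(rel([503.5,-50.5,200],np.pi))
c=imaging.camera("side");save(c,"s1.png")
E
```

```text
[502.97 -49.43 270.74]
(array([-0.49, -1.07, 70.74]), np.float64(0.04466253396725506), array([ 3.14,  0.  , -3.14]), array([-0.17,  0.17,  1.58,  0.  ,  1.4 , -1.74]), 2.525)
```

View pics/s1.png

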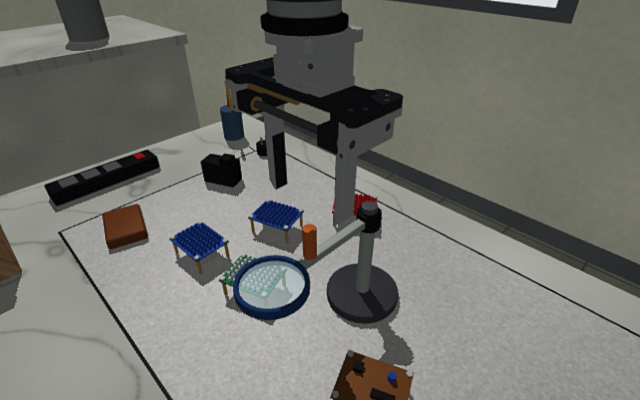

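The open fingers straddle the knob (310,240) from above, at (280,185) and (345,220). Descend and close.

{"api": "arm_command", "payload": {
  "steps": [
    [1, 0, -1, 35, 0],
    [1, 0, -1, 70, 0],
    [1, 0, -1, 70, 0],
    [0.1, 0, -1, 70, 0],
    [0.1, 0, -1, 70, 0],
    [0.1, 0, -1, 70, 0],
    [0.1, 0, -1, 70, 0],
    [0.1, 0, -1, 70, 0],
    [0.1, 0, -1, 70, 0],
    [0.1, 0, -1, 70, 0]
  ],
  "force": 15
}}

```text
clock: 3.82
eef_pos: [503.3, -51.4, 200.4]
eef_rot: [3.142, -0.0, 3.141]
wrist_force: [-0.4, -0.3, 0.2]
finger_gap: 27.7
finger_force: 0.0
```

```bash
python3 - <<'E'
from mv import *
P=np.array([621,-51.3])
for a in np.radians(np.linspace(0,48.5,8)):
    d,t,*_=rel([P[0]-118*np.cos(a),P[1]+118*np.sin(a),200],np.pi-a);print(d,t)
print(monitor.read_state()["eef_pos"])
E
```

```text
[0.29 0.15 0.42] -0.03230273435963227
[-0.57 14.38  0.42] 6.896268694211784
[-3.13 28.41  0.42] 13.8248401227832
[-7.37 42.03  0.42] 20.753411551354645
[-13.22  55.03   0.42] 27.68198297992609
[-20.6   67.24   0.42] 34.61055440849751
[-29.39  78.46   0.41] 41.53912583706892
[-39.48  88.55   0.41] 48.46769726564037
[503.29 -51.45 200.42]
```

{"api": "arm_command", "payload": {
  "steps": [
    [0.1, 0, 0, 0, 0],
    [0.1, 0, 0, 0, 0],
    [0.1, 0, 0, 0, 0],
    [0.1, 0, 0, 0, 0]
  ]
}}

```text
clock: 4.32
eef_pos: [503.3, -51.4, 200.4]
eef_rot: [3.142, -0.0, 3.141]
wrist_force: [0.5, 0.1, 0.4]
finger_gap: 17.8
finger_force: 15.0
```

Gripped (17.8 mm gap, 15 N). Swing along the arc.

{"api": "arm_command", "payload": {
  "steps": [
    [0.1, 0, 7, 0, 3.5],
    [0.1, -0.5, 14.3, 0, 6.9],
    [0.1, -1.8, 21.5, 0, 10.4],
    [0.1, -3.2, 28.4, 0, 13.8],
    [0.1, -5.2, 35.3, 0, 17.3],
    [0.1, -7.5, 42, 0, 20.8],
    [0.1, -10.3, 48.6, 0, 24.2],
    [0.1, -13.3, 55, 0, 27.7],
    [0.1, -16.9, 61.3, 0, 31.2],
    [0.1, -20.7, 67.2, 0, 34.6],
    [0.1, -25, 73, 0, 38.1],
    [0.1, -29.4, 78.5, 0, 41.5],
    [0.1, -34.4, 83.7, 0, 45],
    [0.1, -39.5, 88.5, 0, 48.5],
    [0.1, -39.5, 88.5, 0, 48.5],
    [0.1, -39.5, 88.5, 0, 48.5]
  ]
}}

```text
clock: 6.32
eef_pos: [543.0, 36.7, 200.4]
eef_rot: [3.141, 0.001, 2.296]
wrist_force: [3.1, -3.1, -1.4]
finger_gap: 17.5
finger_force: 15.0
```

```bash
python3 - <<'E'
from mv import *
c=imaging.camera("side");save(c,"s2.png")
c=imaging.camera("top");save(c,"t2.png")
E
```

```text
(no output)
```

View pics/s2.png

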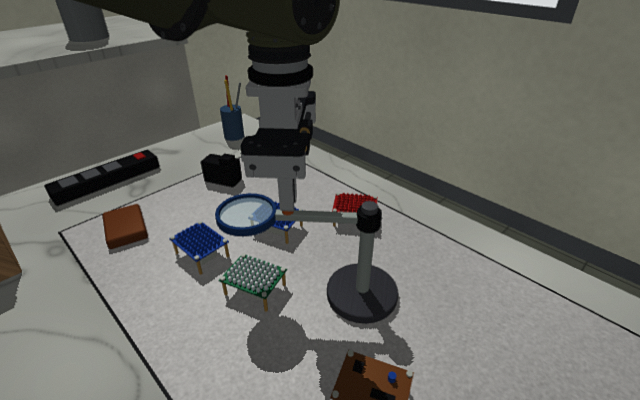

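The arm has swung: the lens is at (247,213) and its knob is still held at (287,210), with the green board at (255,275). Release slowly, go up, and check.

{"api": "arm_command", "payload": {
  "steps": [
    [0.3, 0, 0, 0, 0],
    [0.5, 0, 0, 0, 0],
    [0.6, 0, 0, 0, 0],
    [0.6, 0, 0, 0, 0],
    [0.6, 0, 0, 0, 0],
    [0.6, 0, 0, -30, 0],
    [0.6, 0, 0, -70, 0],
    [0.6, 0, 0, -100, 0],
    [0.6, -60, 0, -100, 0],
    [0.6, 0, 60, -100, 0],
    [0.6, 0, 120, -100, 0],
    [0.6, 0, 180, -100, 0],
    [0.6, 0, 240, -100, 0],
    [0.6, 0, 240, -100, 0]
  ]
}}

```text
clock: 8.18
eef_pos: [723.6, 198.1, 298.2]
eef_rot: [-3.14, -0.001, 2.296]
wrist_force: [0.2, 0.1, -0.0]
finger_gap: 56.4
finger_force: 0.0
```

```bash
python3 - <<'E'
from m import *
c=imaging.camera("top");save(c,"t3.png")
B=np.array([500,86,38.]);print("board px",w2pix(c,B))
print("expected lens px",w2pix(c,[B[0],B[1],165]))
try:
    e=lens(c,(275,225,350,320));print("lens top",e,pix2w(c,e[0],165))
except Exception as x:print(x)
c=imaging.camera("side");e=lens(c,(205,185,283,245));print("lens side",e,pix2w(c,e[0],165))
E
```

```text
board px [315.1 255.5]
expected lens px [313.3 255. ]
lens top ((314.3782958984375, 253.62937927246094), (44.25502014160156, 45.07229232788086), 4.481817245483398) [502.6  84.  165. ]
lens side ((249.94166564941406, 215.13702392578125), (42.71670913696289, 71.59879302978516), 89.58861541748047) [502.   76.4 165. ]
```

View pics/t3.png

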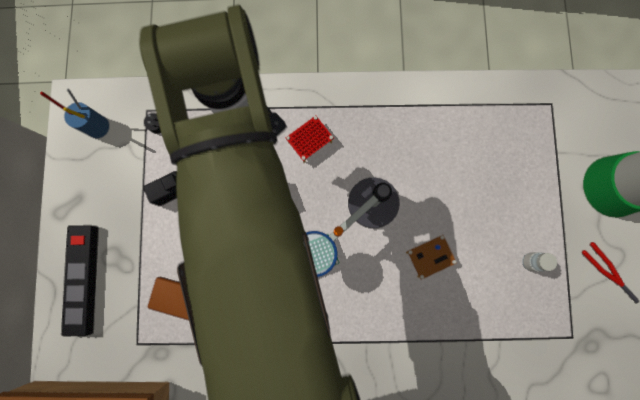

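The lens looks centred at (314,254), but the robot arm hides part of it. I move the arm aside for a clear check.

{"api": "arm_command", "payload": {
  "steps": [
    [0.6, 60, 0, 0, 0],
    [0.6, 120, 0, 0, 0],
    [0.6, 180, 0, 0, 0],
    [0.6, 240, 0, 0, 0],
    [0.6, 300, 0, 0, 0],
    [0.6, 330, 0, 0, 0],
    [0.6, 330, 0, 0, 0],
    [0.6, 330, 0, 0, 0],
    [0.6, 330, 0, 0, 0]
  ]
}}

```text
clock: 9.4
eef_pos: [505.0, 442.0, 300.5]
eef_rot: [3.142, 0.0, 2.293]
wrist_force: [0.4, -0.0, -0.6]
finger_gap: 56.4
finger_force: 0.0
```

```bash
python3 - <<'E'
from m import *
c=imaging.camera("top");save(c,"t4.png");cv2.imwrite("pics/t4c.png",cv2.resize(c["img"][170:320,240:430],None,fx=4,fy=4)[:,:,::-1])
e=lens(c,(288,225,345,285));print("lens top",e,pix2w(c,e[0],165))
E
```

```text
lens top ((314.0029602050781, 253.6616973876953), (45.220699310302734, 45.298179626464844), 101.66353607177734) [502.5  84.7 165. ]
```

View pics/t4c.png

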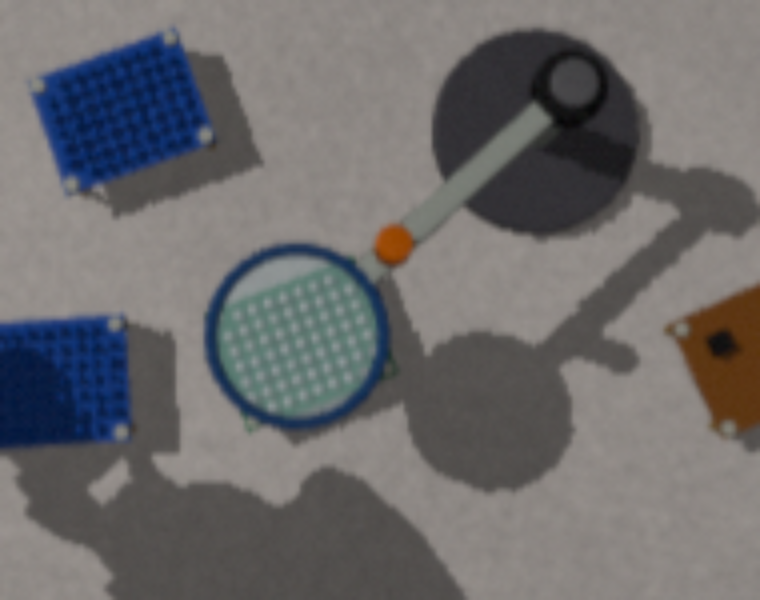

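The lens (crop 297,335) sits over the green board; it is at (502.5, 84.7) against the board at (500, 86). The gripper is clear.

```bash
python3 -c "
from cell import job;print(job.sign_off())"
```

```text
the job is handed in; nothing more can be done
None
```

The magnifier's lens is centred over the green LED board to within about 3 mm, released and clear of the robot, and the job is handed in.

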